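Set the depth-stop collar with the blue gauge

TASK

Set the depth stop on the pipette stand to the blue gauge: slide the blue fork-shaped gauge fully home round the threaded rod, flat on the stand's base under the raised stop, then turn the knurled collar clockwise (seen from above) until the stop's brass foot nips the gauge lightly, with about 10 N and never over 25 N, which would mark it. Let go and leave the gauge nipped there; leave the white gauge, the tube rack and the bottle where they are.

Things in the scene. Friction and masses are not known exactly. Their poses are not given: they have to be found in the camera images.
- rod_foot (a point): Point on the axis of the fixed stand's upright threaded rod, at the top face of its aluminium base plate (10 mm above the bench). Rod 15 mm in diameter, its top 103 mm above this point. x axis: the direction in which a gauge is slid onto the rod; z up. The base plate reaches 120 mm from the rod to -x, 45 mm to +x and 45 mm to either side.
- rod_top (a point): Top of the threaded rod, on its axis. Coarse multi-start thread: turning the collar clockwise from above lowers it 8 mm per rad. It turns stiffly (steady friction about 0.16 N m) and stays where it is left. Once the foot bears on the gauge, each newton of nip adds 0.008 N m to the turning moment.
- stop: The stop, which goes up and down the rod: the knurled collar with a sprung brass foot plate (36 x 40 x 5 mm, does not turn) hanging below it on two pins. Origin on the rod axis at the collar's underside, 20 to 26 mm above the blue gauge's seated top at first. The foot's underside, which nips the gauge, is 6 to 14 mm below it, different each time and not measured: feel for it. Spring 10 N per mm.
- collar_grip (a point): Point on the rod axis in the blue knurled collar, a cylinder 44 mm in diameter and 30 mm tall: 18 mm above the collar's underside, 12 mm below its top, a good height to grip. The collar goes up and down as it turns; turn it in strokes of at most 1.5 rad and follow it down as it turns.
- blue_gauge: The blue plastic fork gauge, loose, about 150 g, 136 mm long (x), 45 mm high. Origin under the middle of its length. Its +x end is a fork 44 mm wide with two 12 mm legs and a 20 mm slot, open at the +x end and 30 mm deep; its -x part is a straight handle 24 mm wide and 76 mm long.
- blue_gauge_slot (a point): Point on the blue gauge's underside in the slot, 46 mm to +x of its origin: the rod axis lies here when the gauge is fully home with the slot's blind end against the rod. Axes as the gauge's.
- blue_gauge_grip (a point): Centre of the blue gauge's handle, half-way up (22.5 mm above its underside), 80 mm to -x of the slot point: grasp it here across the 24 mm width (along its y). Axes as the gauge's.
- white_gauge: The white fork gauge, the same shape but 35 mm high; not to be used. Origin under the middle of its length.
- tube_rack: Blue tube rack 100 x 200 mm, 82 mm high with its tubes, beyond the work. Origin under its centre. Bystander.
- reagent_bottle: Reagent bottle 60 mm in diameter, 110 mm tall, upright. Origin under its centre. Bystander.
Mind the look-alikes: they are no part of the job. What is shaped like the blue_gauge but orange is not meant.

How it is judged:
By the outcome, as a careful person would: the job done as asked, in the order asked, and still so for the second after the job is handed in, with the robot touching nothing.
It also fails if it takes over 67 s, if anything falls off the work surface, if the arm or the gripper's body presses on something with over 40 N, if the wrist force passes 120 N, or if a joint passes its speed limit or range.

ROBOT

A 7-joint arm with a two-finger parallel gripper is mounted at the origin on the work surface. World frame = base frame: x ahead of the robot, y to its left, z up, the work surface at z = 0. Lengths are in m, angles in rad, forces in N, time in s.
With the tool pointing down it reaches from about 0.425 to 1.025 m from the base axis. Payload 9.4 kg.
Tool frame: the origin (TCP) lies at the very end of the fingers, on their centre line; the grasp point (between the pads) lies 19 mm behind it; z points along the fingers, x is the direction in which the jaws open and shut, and the axes are right-handed (so a half turn about z gives the same grasp; the last joint's range is limited). The gripper opens to 85 mm and grips with 20 to 120 N. Pads are 22 mm wide; open, the fingers measure 114 mm over their backs; the gripper's body (76 mm by 85 mm) begins 54 mm behind the grasp point. The pads swing forward as they close: fully open they stand 13 mm farther back than shut.
Start: joints at [-1.29, 0.599, -0.003, 1.599, 0.002, 0.943, -0.08], TCP at [0.254, 0.679, 0.231] pointing down, gripper open.
Joint ranges: [-2.57, 2.57], [-0.35, 1.97], [-1.29, 1.29], [0.11, 2.56], [-1.05, 4.19], [0.11, 1.86], [-2.63, 2.63]. Speed limits (rad/s): [2.22, 2.22, 3.01, 3.01, 3.14, 3.14, 3.14].

INTERFACE

Orientations are given as a unit quaternion [x, y, z, w].
In Python, from bench import manip, grip, vision, sensors gives the robot as it stands. The module is installed in compiled form; this text tells all that it offers. Calls block until the motion is done:
- manip.goto(position, orientation): joint-space move of the TCP to a pose.
- manip.line_to(position, attitude=None, feed=0.15, max_force=None): straight line of the TCP; attitude=None keeps the orientation; feed is the mean speed in m/s. With max_force (N) it stops when the force on the tool has changed by that much, and returns True; else False.
- manip.movej(angles): joint-space move.
- grip(opening): finger opening in m; the grip force is fixed at half the most; returns when the fingers have stopped.
- manip.pause(seconds).
- manip.inverse_kinematics(position, orientation): joint angles nearest the present ones, or None.
- vision.snapshot(name): name is "scene" or "top" or "wrist"; returns (picture, depth): 384x512x3 uint8, red, green, blue; 384x512 float32, m along the optical axis (not along the pixel's ray), 0 where there is no reading.
- vision.get_calibration(name): a dict with "intrinsics" (3x3 intrinsics, pixels), "k1" (the pictures are not rectified: a ray, as slopes to the right and down, at radius r is drawn at 1 + k1 r^2 times it, then the intrinsics apply), "position" and "attitude" of the camera in the world. Camera axes: x right, y down, z forward; pixel columns grow to the right and rows downward; lengths in m; the calibration is good to about 2 mm. A picture is of the moment at which its call begins: read the wrist's pose just before it. get_calibration takes no time and is no camera call; for the wrist camera it gives the pose at the moment of the call.
A pose or a line that the arm cannot do raises manip.Unreachable and nothing moves.
- manip.sign_off(): hands the job in, once; it reports no verdict.
Trained networks look in the newest picture that a camera, given by its name, has taken for a name from the list of things; names that differ only in an ending like _2 or _b are one class to them, and where a whole thing is asked for, a point or a joint stands for the part that bears it (a point fixed in the world has none). Each returns a list of dicts, best first, with "score" (0 to 1); they miss things now and then, are a little off and sometimes report something else, mostly with a low value. They report only what shows in the picture. A call takes as long as a camera call. They do not tell look-alikes from the thing itself.
- vision.cut_out(camera, query): "pixels" (384x512 bool, what is visible of it) and "bbox" ([centre column, centre row, width, height] in pixels, round what is visible of it).
Readings, each from a call of its own:
- sensors.current_t(): time.
- sensors.current_joint_pos(): joint angles.
- sensors.current_qd(): joint speeds.
- sensors.current_effort(): joint torques, N m.
- sensors.current_position(): TCP position.
- sensors.current_tool_rot(): TCP orientation.
- sensors.current_force(): force on the tool from outside, world axes, zero at the start.
- sensors.current_moment(): the same for the moment, N m.
- sensors.current_gripper_width(): finger opening in m.
Only numpy, scipy, OpenCV 4.12 (cv2) and the standard library are available. Lean on these libraries where they do the work, as an engineer would, in place of code of your own. Each camera call takes 0.05 s, during which the arm holds its last target. There are 200 camera calls.

## Working session

There is one attempt and no reset: what is moved stays moved. The work goes in short steps, each a Python script; the robot and the scene stay as the last script left them, time stands still between calls to the robot, and variables do not carry over. Pictures are saved under pics/ and viewed, about 8 in all and at most 12, crops included, and the job is handed in when it is done.

```bash
mkdir -p pics
cat > h.py <<'E'
import numpy as np, cv2
from scipy.spatial.transform import Rotation as R
from bench import manip, grip, vision, sensors
def cloud(name, depth, cal):
    K=np.array(cal["intrinsics"]); k1=cal["k1"]
    v,u=np.mgrid[0:384,0:512]
    xd=(u-K[0,2])/K[0,0]; yd=(v-K[1,2])/K[1,1]
    x,y=xd.copy(),yd.copy()
    for _ in range(8):
        s=1+k1*(x*x+y*y); x,y=xd/s,yd/s
    P=np.stack([x,y,np.ones_like(x)],-1)*depth[...,None]
    W=P@rot(cal["attitude"]).T+np.array(cal["position"])
    W[depth<=0]=np.nan
    return W
def rot(a):
    a=np.array(a); return a if a.shape==(3,3) else R.from_quat(a).as_matrix()
def snap(name):
    cal=vision.get_calibration(name); p,d=vision.snapshot(name)
    return p,d,cloud(name,d,cal)
def save(p,f): cv2.imwrite('pics/'+f,cv2.cvtColor(p,cv2.COLOR_RGB2BGR))
def down(th): # tool down, tool x at angle th
    c,s=np.cos(th),np.sin(th)
    return R.from_matrix(np.array([[c,s,0],[s,-c,0],[0,0,-1]])).as_quat()
E
python3 - <<'E'
from h import *
ims=[]
for n in("scene","top"):
    p,d,W=snap(n); np.savez('/tmp/'+n,p=p,W=W); ims.append(p)
    print(n,vision.get_calibration(n)["position"])
    for q in("rod_foot","stop","blue_gauge","white_gauge","tube_rack","reagent_bottle"):
        for r in vision.cut_out(n,q)[:4]:
            m=r["pixels"]; w=W[m]; w=w[~np.isnan(w[:,0])]
            print(q,round(r["score"],2),np.round(r["bbox"]),m.sum(),np.round(np.median(w,0),3) if len(w) else '', np.round(np.percentile(w[:,2],98),3) if len(w) else '',p[m].mean(0).round())
save(cv2.resize(ims[0],(800,600)),'scene.png');save(cv2.resize(ims[1],(800,600)),'top.png')
E
```

```text
scene [ 1.27412497 -0.20175987  0.69073077]
rod_foot 0.79 [294. 197.  66.  51.] 1733 [0.509 0.103 0.01 ] 0.108 [115. 124. 133.]
stop 0.81 [312. 188.  21.  15.] 310 [0.516 0.12  0.094] 0.108 [54. 61. 66.]
blue_gauge 0.98 [105. 213.  62.  30.] 1205 [ 0.451 -0.43   0.032] 0.046 [118.  55.  15.]
blue_gauge 0.84 [175. 213.  55.  24.] 1060 [ 0.496 -0.23   0.035] 0.047 [12. 37. 88.]
blue_gauge 0.8 [ 85. 273.  46.  59.] 1426 [ 0.67  -0.439  0.038] 0.047 [115.  50.   6.]
blue_gauge 0.74 [129. 171.  17.  37.] 503 [ 0.267 -0.365  0.04 ] 0.047 [122.  54.   9.]
white_gauge 0.63 [175. 254.  62.  29.] 1233 [ 0.635 -0.237  0.029] 0.036 [128. 131. 122.]
tube_rack 0.88 [310. 277. 106.  69.] 4719 [0.779 0.031 0.047] 0.082 [ 29.  53. 101.]
reagent_bottle 0.58 [418. 224.  33.  44.] 882 [0.668 0.354 0.06 ] 0.11 [52. 71. 61.]
top [ 0.46588584 -0.02309658  1.37251126]
rod_foot 0.86 [220. 195.  60.  32.] 1569 [0.502 0.085 0.01 ] 0.109 [141. 149. 164.]
stop 0.73 [204. 191.  13.  16.] 163 [0.508 0.118 0.106] 0.112 [100. 112. 139.]
blue_gauge 0.84 [387. 211.  49.  22.] 553 [ 0.443 -0.429  0.043] 0.049 [162. 118.  71.]
blue_gauge 0.83 [366. 277.  21.  46.] 608 [ 0.249 -0.366  0.042] 0.049 [151. 106.  60.]
blue_gauge 0.8 [327. 200.  49.  12.] 449 [ 0.488 -0.223  0.044] 0.05 [ 90. 118. 179.]
blue_gauge 0.66 [393. 147.  32.  42.] 624 [ 0.656 -0.435  0.043] 0.05 [151. 107.  65.]
white_gauge 0.65 [327. 156.  49.  19.] 529 [ 0.625 -0.234  0.034] 0.041 [168. 171. 178.]
tube_rack 0.84 [237. 111.  68.  40.] 2291 [0.757 0.039 0.048] 0.083 [ 78. 100. 150.]
reagent_bottle 0.72 [205. 191.  19.  19.] 187 [0.505 0.122 0.106] 0.112 [100. 112. 139.]
reagent_bottle 0.67 [129. 142.  28.  17.] 428 [0.651 0.354 0.077] 0.113 [75. 96. 97.]
```

View pics/scene.png

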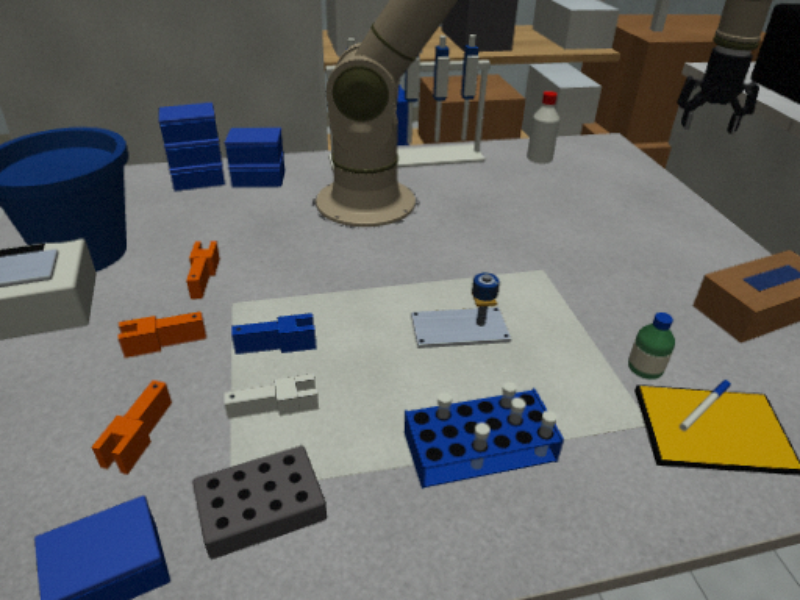

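View pics/top.png

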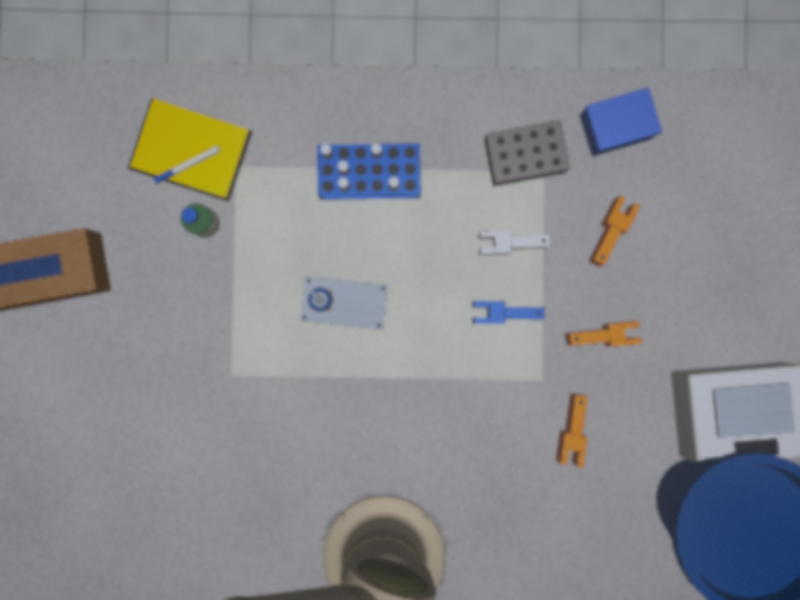

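The only blue fork is at scene (275,333) / top (508,312). The three orange forks (scene (203,268), (162,332), (133,426)) and the white one at (275,393) are not wanted. I'll take closer looks with the wrist camera over the stand and then the gauge, which also confirms the gauge.

Run:
```python
from h import *
q0=sensors.current_joint_pos(); print(sensors.current_t(), sensors.current_tool_rot())
for th in(0,np.pi/2,np.pi,-np.pi/2):
    print(th,[np.round(manip.inverse_kinematics(p,down(th)),2) if manip.inverse_kinematics(p,down(th)) is not None else None for p in([0.5,0.08,.3],[.49,-.26,.02])])
ims=[]
for n,p in(("stand",[0.50,0.02,.30]),("gauge",[0.49,-.25,.26])):
    manip.goto(p,down(0)); print(sensors.current_t(), sensors.current_joint_pos())
    pic,d,W=snap("wrist"); np.savez('/tmp/w_'+n,p=pic,W=W); ims.append(pic)
    print(vision.get_calibration("wrist")["position"])
    for qn in(("stop","rod_foot","rod_top") if n=="stand" else ("blue_gauge",)):
        for i,r in enumerate(vision.cut_out("wrist",qn)[:3]):
            m=r["pixels"]; w=W[m]; w=w[~np.isnan(w[:,0])]
            np.save(f'/tmp/m_{n}_{qn}_{i}',m)
            print(qn,round(r["score"],2),np.round(r["bbox"]),m.sum(),np.round(np.median(w,0),3),np.round(np.percentile(w[:,2],[5,50,98]),3),pic[m].mean(0).round())
save(np.vstack(ims)[:, :],'w.png')
```

```text
0.7 [ 8.21641439e-01  5.70004688e-01  2.78354076e-05 -1.36058396e-05]
0 [array([-0.62,  0.27,  0.45,  2.03, -0.15,  0.87, -0.09]), array([ 0.39,  0.72, -0.01,  2.13,  0.03,  0.29,  0.36])]
1.5707963267948966 [array([-0.35,  0.25,  0.1 ,  2.01, -0.03,  0.87,  1.34]), array([ 0.59,  0.73, -0.3 ,  2.12,  0.59,  0.37,  1.38])]
3.141592653589793 [array([ 0.53,  0.43, -1.09,  1.97,  0.46,  1.01,  2.36]), array([ 0.92,  0.86, -0.82,  2.1 ,  1.08,  0.69,  2.49])]
-1.5707963267948966 [array([-0.92,  0.34,  0.88,  2.04, -0.34,  0.9 , -1.43]), array([ 0.23,  0.74,  0.23,  2.14, -0.51,  0.31, -0.67])]
3.2083 [-0.53089101  0.26357243  0.4787896   2.04176377 -0.15751227  0.87111415
  0.03748365]
[0.50151539 0.09829853 0.4429552 ]
stop 0.77 [257.  54.  45.  56.] 1788 [0.503 0.125 0.106] [0.071 0.106 0.108] [53. 72. 98.]
rod_foot 0.88 [256.  90.  84. 145.] 10383 [0.5   0.096 0.011] [0.009 0.011 0.112] [ 98. 106. 118.]
rod_top 0.79 [256.  89.  83. 144.] 10325 [0.5   0.096 0.011] [0.009 0.011 0.112] [ 98. 106. 118.]
rod_top 0.5 [257.  55.  51.  57.] 1743 [0.503 0.125 0.106] [0.103 0.106 0.108] [52. 71. 99.]
rod_top 0.33 [241. 321.  36.  90.] 2003 [ 0.483 -0.205  0.045] [0.009 0.045 0.047] [19. 49. 97.]
4.4667 [-0.01563581  0.39044516  0.52927616  1.99342207 -0.26576842  0.82491625
  0.66426636]
[ 0.49195678 -0.17104546  0.40323516]
blue_gauge 0.81 [341. 290.  37.  45.] 993 [ 0.596 -0.41   0.042] [0.006 0.042 0.047] [103.  54.  13.]
blue_gauge 0.81 [ 65. 247. 129.  54.] 5052 [ 0.253 -0.362  0.044] [0.006 0.044 0.047] [108.  56.  13.]
blue_gauge 0.61 [246. 146.  45. 129.] 3504 [ 0.484 -0.22   0.046] [0.044 0.046 0.047] [ 42.  78. 138.]
```

```bash
python3 -c "
import cv2;p=cv2.imread('pics/w.png');cv2.imwrite('pics/w2.png',cv2.resize(cv2.hconcat([p[:384],p[384:]]),(800,300)))"
```

```text
(no output)
```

View pics/w2.png

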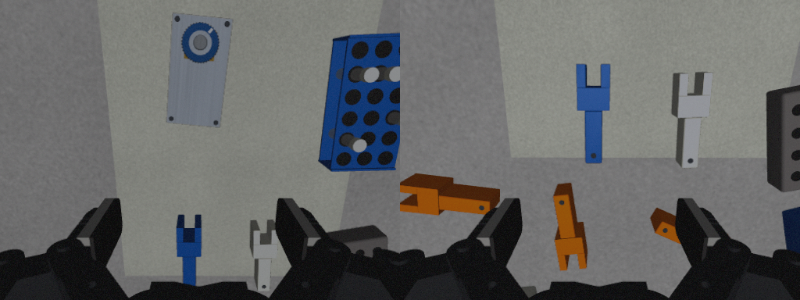

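The picture shows the blue fork at right panel (593,115), slot towards +y and lying on the bench. The stand is at left panel (200,70). The blue fork is confirmed as the one meant, so next I fit both poses precisely.

```bash
cat > fit.py <<'E'
from h import *
def fit_gauge(W,m,zt):
    P=W[m]; P=P[~np.isnan(P[:,0])]; P=P[abs(P[:,2]-zt)<.006]
    z=np.median(P[:,2]); xy=P[:,:2]
    c=np.median(xy,0); u=np.array([0,1.])
    for _ in range(5):   # symmetric outline: mid-line from edge percentiles per slice
        n=np.array([u[1],-u[0]]); s=(xy-c)@u; t=(xy-c)@n
        S,T,Wd=[],[],[]
        for a in np.arange(s.min()+.004,s.max()-.006,.004):
            k=(s>=a)&(s<a+.004)
            if k.sum()<8: continue
            lo,hi=np.percentile(t[k],[1,99]); S.append(a+.002);T.append((lo+hi)/2);Wd.append(hi-lo)
        f=np.polyfit(S,T,1); u=u+f[0]*n; u/=np.linalg.norm(u); c=c+f[1]*n
    n=np.array([u[1],-u[0]]); s=(xy-c)@u
    lo,hi=np.percentile(s,[.3,99.7]); S=np.array(S);Wd=np.array(Wd)
    return dict(u=u,ang=np.arctan2(u[1],u[0]),tip=c+hi*u,end=c+lo*u,L=hi-lo,z=z,wide=np.round(Wd*1000),
                grip=c+u*((lo+hi)/2-.034), res=np.std(np.array(T)-np.polyval(f,S)))
E
python3 - <<'E'
from fit import *
a=np.load('/tmp/w_gauge.npz'); print(fit_gauge(a['W'],np.load('/tmp/m_gauge_blue_gauge_2.npy'),.046))
a=np.load('/tmp/w_stand.npz'); W=a['W']; m=np.load('/tmp/m_stand_rod_foot_0.npy')
k=m&(abs(W[...,2]-.0105)<.004); xy=W[k][:,:2].astype(np.float32)*1000
print('plate',cv2.minAreaRect(xy))
ms=cv2.dilate(np.load('/tmp/m_stand_stop_0.npy').astype(np.uint8),np.ones((9,9)))>0
for lo,hi in((.098,.116),(.109,.116)):
    P=W[ms&(W[...,2]>lo)&(W[...,2]<hi)]; c,r=cv2.minEnclosingCircle(P[:,:2].astype(np.float32)*1000)
    print(len(P),c,r,np.median(P,0), np.percentile(P[:,2],[5,25,50,75,95]))
g=np.linspace(.06,.12,31);print(np.histogram(W[ms][:,2],g)[0])
E
```

```text
{'u': array([0.00257504, 0.99999668]), 'ang': np.float64(1.5682212844071668), 'tip': array([ 0.4841758 , -0.16921724]), 'end': array([ 0.48383186, -0.30278516]), 'L': np.float64(0.13356835997417155), 'z': np.float64(0.04565554684913209), 'wide': array([22., 22., 22., 22., 22., 22., 23., 23., 23., 23., 23., 23., 23.,
       23., 22., 22., 22., 37., 43., 43., 43., 43., 43., 42., 42., 42.,
       42., 43., 44., 44., 43., 43.]), 'grip': array([ 0.48391628, -0.27000109]), 'res': np.float64(0.00025660328625306807)}
plate ((499.6022644042969, 87.44147491455078), (165.64120483398438, 90.95675659179688), 84.75399780273438)
1901 (503.0584411621094, 125.07600402832031) 23.145750045776367 [0.50309763 0.12550646 0.10637544] [0.10453591 0.10574509 0.10637544 0.10710957 0.11329379]
226 (502.69830322265625, 125.37462615966797) 8.187798500061035 [0.50266832 0.12562747 0.11312161] [0.10957867 0.112354   0.11312161 0.11375306 0.11463848]
[  0   0   2   1  10  38   0   0   0   1   1   1   2   0   2   6   5   0
   4   4   6  43 613 985  45  27 140  38   0   0]
```

```bash
cat >> h.py <<'E'
rod=np.array([.5030,.1251]); A=np.deg2rad(84.75); us=np.array([np.cos(A),np.sin(A)])
def at(s,z): return [*(rod+us*s),z]
E
python3 - <<'E'
from fit import *
g=[.4839,-.2700]
grip(.06)
manip.goto([*g,.09],down(-.0026)); manip.line_to([*g,.005],feed=.1,max_force=15)
print(sensors.current_position(),sensors.current_force())
print(grip(.0),sensors.current_gripper_width())
manip.line_to([*g,.075],feed=.12)
manip.goto(at(-80-0 and -.150,.075),down(A-np.pi/2)); 
manip.line_to(at(-.150,.022),feed=.1)
print(sensors.current_t(),sensors.current_gripper_width(),sensors.current_position(),sensors.current_force(),sensors.current_joint_pos())
p,d,W=snap("wrist"); np.savez('/tmp/w_e',p=p,W=W); save(p,'e.png')
for i,r in enumerate(vision.cut_out("wrist","blue_gauge")[:3]):
    m=r["pixels"]; print(r["score"],r["bbox"])
    if i==0:
        try: print(fit_gauge(W,m,.022-.005+.045))
        except Exception as e: print(e)
E
```

```text
[ 0.48414761 -0.27019173  0.00549195] [ 0.36624301 -0.26274548  0.12663965]
False 0.02343827013875102
9.4667 0.023708899783889292 [ 0.48936379 -0.02508929  0.02213312] [ 0.9797935   0.55981308 -1.22669975] [-0.21496598  0.70284563  0.22119032  2.29021307 -0.72989825  0.21412632
  0.58030452]
0.92 [251.1, 184.2, 165.5, 368.4]
{'u': array([0.09049384, 0.99589702]), 'ang': np.float64(1.48017851924199), 'tip': array([0.49940569, 0.07350217]), 'end': array([ 0.48844398, -0.04713287]), 'L': np.float64(0.12113204002133621), 'z': np.float64(0.06205209783793089), 'wide': array([23., 24., 23., 23., 23., 23., 23., 23., 23., 23., 23., 23., 23.,
       23., 23., 40., 42., 43., 43., 43., 43., 43., 43., 43., 43., 43.,
       43., 43., 43.]), 'grip': array([ 0.49084804, -0.02067585]), 'res': np.float64(0.0001269134581174529)}
```

View pics/e.png

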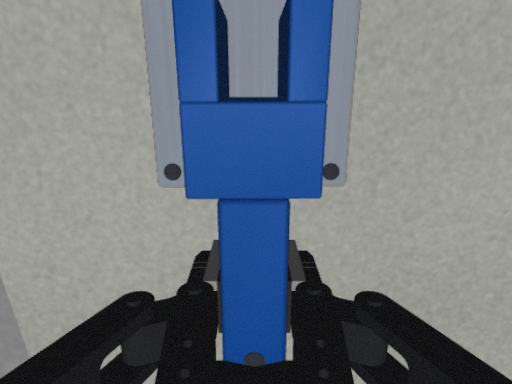

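The gauge is gripped straight: fork tips at the top edge, gauge edges 177–330 px, plate edges about 145–358 px. I'll compare the two midlines numerically in this picture, then slide.

Run:
```python
from h import *
a=np.load('/tmp/w_e.npz'); W=a['W'];p=a['p'].astype(int)
n=np.array([us[1],-us[0]])
P=W.reshape(-1,3); s=(P[:,:2]-rod)@us; t=(P[:,:2]-rod)@n
for z0,z1,lab in((.008,.014,'plate'),(.057,.067,'gauge')):
  for s0 in np.arange(-.125,-.06,.01):
    k=(P[:,2]>z0)&(P[:,2]<z1)&(s>s0)&(s<s0+.01)&(abs(t)<.06)
    if lab=='gauge': k&=abs(t)<.03
    if k.sum()>20: print(lab,round(s0,3),np.round(np.percentile(t[k],[.5,99.5])*1000,1),np.mean(np.percentile(t[k],[.5,99.5]))*1000)
```

```text
plate -0.125 [-44.4  44.7] 0.17613958735800822
plate -0.115 [-44.4  45.1] 0.35526894610451654
plate -0.105 [-44.3  45.2] 0.4032665624633148
plate -0.095 [-44.5  45. ] 0.25708515530548787
plate -0.085 [-44.3  44.8] 0.2642107204292067
plate -0.075 [-44.2  44.6] 0.19177619213773048
plate -0.065 [-44.1  44.8] 0.3031727644751403
gauge -0.125 [-10.7  13. ] 1.1704105767469255
gauge -0.115 [-20.1  22.3] 1.112591336291645
gauge -0.105 [-20.5  22.7] 1.1112191708649022
gauge -0.095 [-20.5  22.9] 1.2208568830678508
gauge -0.085 [-20.6  22.9] 1.172207842531336
gauge -0.075 [-20.6  23. ] 1.202490163114982
gauge -0.065 [-20.7  23. ] 1.1558928811626017
```

Run:
```python
from h import *
n=np.array([us[1],-us[0]]); rod2=rod-.0009*n
at2=lambda s,z:[*(rod2+us*s),z]
manip.line_to(at2(-.150,.018),feed=.05)
f0=np.array(sensors.current_force())
print(manip.line_to(at2(-.150,.0142),feed=.01,max_force=4)); z=sensors.current_position()[2]
print(z,sensors.current_force()-f0)
z+=.0005
manip.line_to(at2(-.150,z),feed=.02)
print('slide',manip.line_to(at2(-.086,z),feed=.05,max_force=10),sensors.current_position(),sensors.current_force()-f0)
r=manip.line_to(at2(-.076,z),feed=.01,max_force=7)
P=np.array(sensors.current_position()); print('home',r,P,(P[:2]-rod)@us,(P[:2]-rod)@n,sensors.current_force()-f0,sensors.current_t())
```

```text
True
0.015434591664677134 [0.59704665 0.93731186 9.88691863]
slide False [0.49422382 0.03911427 0.01597276] [ 1.53338709 -0.13302875 -0.60993621]
home True [0.49453761 0.0452353  0.01570033] -0.08030398217199612 -0.0011191399403515914 [ 1.53027496 -0.12047945  1.12557466] 12.5333
```

Run:
```python
from h import *
n=np.array([us[1],-us[0]]); rod2=rod-.0009*n
at2=lambda s,z:[*(rod2+us*s),z]
f0=np.array(sensors.current_force())
z=sensors.current_position()[2]
r=manip.line_to(at2(-.077,z),feed=.01,max_force=9)
P=np.array(sensors.current_position()); print('home',r,(P[:2]-rod)@us,sensors.current_force()-f0,sensors.current_position())
manip.line_to([*P[:2],.0150],feed=.01,max_force=5); print(sensors.current_force()-f0,sensors.current_position())
grip(.05)
P=np.array(sensors.current_position()); print(P)
manip.line_to([*P[:2],.10],feed=.12)
manip.line_to(at(-.115,.2),feed=.25)
print(sensors.current_t(),sensors.current_joint_pos())
p,d,W=snap("wrist"); np.savez('/tmp/w_h',p=p,W=W); save(p,'home.png')
P=W.reshape(-1,3); s=(P[:,:2]-rod)@us; t=(P[:,:2]-rod)@n
k=(abs(P[:,2]-.055)<.005)&(abs(t)<.03)&(s>-.14)&(s<.05); print('gauge end..tip',np.percentile(s[k],[.3,99.7]),np.median(P[k,2]))
for s0 in np.arange(-.11,0,.02):
    q=k&(s>s0)&(s<s0+.02); print(round(s0,2),np.mean(np.percentile(t[q],[1,99])), np.median(P[q,2]))
k=(abs(P[:,2]-.107)<.01)&(abs(t)<.05)&(abs(s)<.05); c=cv2.minEnclosingCircle(P[k][:,:2].astype(np.float32)*1000); print('collar',c,np.median(P[k,2]))
for th in np.arange(-3,3.1,.5)+.0:
    q=manip.inverse_kinematics([*rod,.075],down(th)); print(round(th,1),None if q is None else np.round(q,2))
```

```text
home True -0.08030667313233057 [-0.8145152  -0.74508334  4.39534962] [0.49446437 0.04523933 0.01559101]
[-2.69190049 -1.45007208 11.10655841] [0.49444706 0.04524503 0.01554267]
[0.49442547 0.04535039 0.01485412]
14.8667 [-0.63031357  0.44246899  0.68942889  2.18229136 -0.45265404  0.66154636
  0.2831154 ]
gauge end..tip [-0.11292475 -0.01557578] 0.05552152235071425
-0.11 -0.0004437042463861021 0.055632425446483225
-0.09 -0.00035519358183843525 0.055518178864287115
-0.07 -0.0006728537083856203 0.055606069883428144
-0.05 -0.0005685438462160689 0.055491297401184775
-0.03 -0.0005175386901960042 0.05540128482040707
-0.01 -0.02190573668437045 0.05521663387394682
collar ((503.1319274902344, 124.95716857910156), 22.96826934814453) 0.10653447394510211
-3.0 [ 0.26  0.77 -0.93  2.16  1.    0.73  1.92]
-2.5 [ 0.35  0.87 -1.11  2.15  1.09  0.88  2.33]
-2.0 [-0.82  0.73  0.72  2.22 -0.99  0.56 -1.32]
-1.5 [-0.82  0.73  0.72  2.22 -0.99  0.56 -0.82]
-1.0 [-0.79  0.71  0.68  2.22 -0.95  0.53 -0.37]
-0.5 [-0.72  0.67  0.55  2.22 -0.83  0.46 -0.  ]
0.0 [-0.65  0.65  0.44  2.21 -0.69  0.41  0.35]
0.5 [-0.58  0.63  0.33  2.21 -0.54  0.38  0.7 ]
1.0 [-0.52  0.62  0.24  2.21 -0.4   0.36  1.05]
1.5 [-0.44  0.6   0.12  2.2  -0.2   0.35  1.35]
2.0 [-0.37  0.6   0.02  2.2  -0.04  0.35  1.69]
2.5 [-0.29  0.6  -0.09  2.19  0.14  0.35  2.01]
3.0 [-0.21  0.6  -0.2   2.19  0.32  0.38  2.33]
```

View pics/home.png

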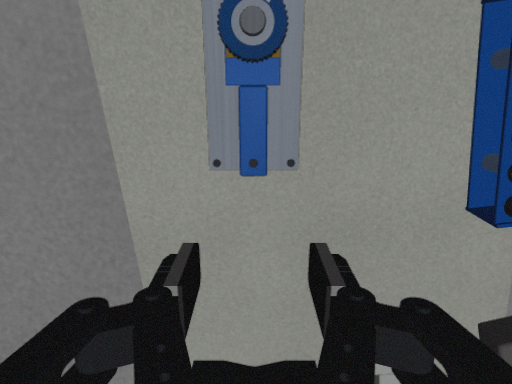

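The picture shows the gauge under the collar, handle end at (253,175), flat at z = 0.055 m and centred. I'll nudge the handle end with closed fingers to make sure it's home, then grip the collar and turn.

```bash
cat > turn.py <<'E'
from h import *
import json
def step(st,d,rate=.4):
    st['th']-=d; st['z']-=.008*d
    manip.line_to([*rod,st['z']],down(st['th']),feed=.008*rate)
    return sensors.current_moment()[2]
E
python3 - <<'E'
from turn import *
from bench import sensors
th=A-np.pi/2
grip(0.0)
manip.goto(at(-.150,.05),down(th)); manip.line_to(at(-.150,.028),feed=.1)
f0=np.array(sensors.current_force())
r=manip.line_to(at(-.117,.028),feed=.02,max_force=5)
P=np.array(sensors.current_position()); print('push',r,(P[:2]-rod)@us,sensors.current_force()-f0)
manip.line_to(at(-.150,.06),feed=.15); grip(.075)
manip.line_to(at(-.15,.15),feed=.25)
manip.goto([*rod,.16],down(2.2)); manip.line_to([*rod,.0745],feed=.12,max_force=15)
print(sensors.current_position(),sensors.current_t())
m0=sensors.current_moment()[2]; grip(.0)
print('grip',sensors.current_gripper_width(),m0,sensors.current_moment(),sensors.current_force())
st=dict(th=2.2,z=float(sensors.current_position()[2]),m0=m0,log=[])
for i in range(5):
    t=sensors.current_t(); m=step(st,.12); st['log'].append((2.2-st['th'],m-m0)); print(round(2.2-st['th'],2),round(m-m0,3),round(sensors.current_t()-t,2),np.round(sensors.current_force(),1))
json.dump(st,open('st.json','w')); print(sensors.current_joint_pos(),sensors.current_gripper_width())
E
```

```text
push True -0.12528187033576346 [-0.71503883 -0.88727819  0.76499704]
[0.50325289 0.12511793 0.07487809] 21.3583
grip 0.04265170243184569 0.04387597275677385 [ 0.23460689  0.53508558 -0.06063848] [-1.64410251  0.64302656  9.19507935]
0.12 -0.237 0.27 [0.6 1.3 0.1]
0.24 -0.193 0.45 [-0.1  2.4  2. ]
0.36 -0.224 0.45 [-0.   1.7  4.7]
0.48 -0.165 0.45 [-0.1  2.1  4.9]
0.6 -0.15 0.45 [0.5 1.3 5.6]
[-0.43147498  0.61166146  0.11361048  2.20265206 -0.19779274  0.3361198
  1.44809428] 0.0426678535208394
```

```bash
cat >> turn.py <<'E'
def fine(st,d,n=6):
    m=[step(st,d)]
    for _ in range(n-1): manip.pause(.015); m.append(sensors.current_moment()[2])
    m=np.array(m)-st['m0']; st['log'].append((2.2-st['th'],m.mean())); json.dump(st,open('st.json','w'))
    print(round(2.2-st['th'],2),'M',m.mean().round(3),'sd',m.std().round(3),np.round(sensors.current_force(),1),round(sensors.current_t(),1))
    return m.mean()
E
python3 - <<'E'
from turn import *
st=json.load(open('st.json'))
base=None
for i in range(14):
    m=fine(st,.05)
    if i==3: base=np.mean([a[1] for a in st['log'][-4:]])
    if base is not None and abs(m)-abs(base)>.07: break
print(base)
E
```

```text
0.65 M -0.177 sd 0.031 [-0.   1.   6.6] 24.2
0.7 M -0.167 sd 0.021 [0.8 0.4 4.9] 24.5
0.75 M -0.178 sd 0.042 [0.9 1.  5.4] 24.9
0.8 M -0.155 sd 0.017 [ 0.2 -0.5  5.5] 25.2
0.85 M -0.163 sd 0.022 [0.5 0.5 6.1] 25.6
0.9 M -0.162 sd 0.027 [ 1.  -0.6  5.3] 26.0
0.95 M -0.156 sd 0.029 [-0.7 -0.5  5.2] 26.3
1.0 M -0.188 sd 0.026 [-0.3 -0.3  4.5] 26.7
1.05 M -0.172 sd 0.035 [ 0.5 -0.2  5.1] 27.0
1.1 M -0.178 sd 0.022 [ 0.  -1.5  6.3] 27.4
1.15 M -0.17 sd 0.033 [-0.3 -0.1  5. ] 27.8
1.2 M -0.178 sd 0.047 [ 0.9 -0.7  5.5] 28.1
1.25 M -0.173 sd 0.017 [-0.9 -2.4  5.6] 28.5
1.3 M -0.192 sd 0.023 [-1.2 -1.3  6.9] 28.8
-0.1692355954451339
```

Run:
```python
from turn import *
st=json.load(open('st.json'))
for i in range(8):
    m=fine(st,.025,10)
    if abs(m)>.245: break
```

```text
1.33 M -0.087 sd 0.032 [-1.3 -1.6  7.2] 29.2
1.35 M -0.081 sd 0.018 [ 0.5 -2.1  8.2] 29.6
1.38 M -0.093 sd 0.022 [ 0.2 -1.4  6.6] 30.0
1.4 M -0.068 sd 0.023 [-0.4 -1.8  8.5] 30.4
1.43 M -0.057 sd 0.025 [-0.3 -2.3  7.6] 30.8
1.45 M -0.036 sd 0.022 [-1.7 -2.5 10. ] 31.2
1.48 M -0.051 sd 0.033 [-1.7 -2.1  9.6] 31.6
1.5 M -0.02 sd 0.03 [-0.8 -1.4  9.1] 32.0
```

The readings have shifted since about 1.3 rad, where I expected contact, but the sign and bias are unclear. I'll back off a little, which is safe, to find the friction sign and zero.

Run:
```python
from turn import *
st=json.load(open('st.json'))
for i in range(4): fine(st,-.05,8)
print(sensors.current_joint_pos(),sensors.current_gripper_width(),sensors.current_moment())
```

```text
1.45 M 0.114 sd 0.023 [-0.9 -2.   9.6] 32.4
1.4 M 0.117 sd 0.029 [-1.8 -3.   7.6] 32.8
1.35 M 0.102 sd 0.025 [-0.2 -1.6  7.8] 33.2
1.3 M 0.042 sd 0.015 [-0.2 -1.8  7.1] 33.6
[-0.53589457  0.63688712  0.26942329  2.21259864 -0.48209631  0.34685683
  1.03926854] 0.042197505685341245 [-0.32515107  0.05422927  0.10008485]
```

Run:
```python
from turn import *
st=json.load(open('st.json'))
q=R.from_quat(sensors.current_tool_rot()).as_matrix(); print('th act/cmd',np.arctan2(q[1,0],q[0,0]),st['th'],sensors.current_position(),st['z'])
for i in range(3):
    m=fine(st,.05,8)
    q=R.from_quat(sensors.current_tool_rot()).as_matrix(); print('   act-cmd',np.arctan2(q[1,0],q[0,0])-st['th'],sensors.current_position()[2]-st['z'])
    if abs(m)>.25: break
```

```text
th act/cmd 0.8993263388222784 0.899999999999999 [0.50292512 0.12408602 0.06528353] 0.06513086672738667
1.35 M -0.189 sd 0.035 [-0.9 -2.2  6.8] 34.0
   act-cmd -0.0013937465842022156 0.00015394220701020478
1.4 M -0.16 sd 0.032 [-0.7 -1.7  8.2] 34.4
   act-cmd -0.0014946118295225963 0.0001961692371691276
1.45 M -0.154 sd 0.027 [-0.6 -1.5  9.7] 34.8
   act-cmd -0.0013732592678487032 0.0002280932503101185
```

Run:
```python
from turn import *
st=json.load(open('st.json'))
fine(st,.05,8)
f0=sensors.current_moment()
grip(.07); P=np.array(sensors.current_position())
manip.line_to([*rod,.15],feed=.2)
manip.goto([*(rod-us*.02),.17],down(2.2)); print(sensors.current_t())
p,d,W=snap("wrist"); save(p,'mid.png')
Q=W.reshape(-1,3); r=np.hypot(*(Q[:,:2]-rod).T)
k=(r<.035)&(Q[:,2]>.05); h,e=np.histogram(Q[k,2],np.arange(.05,.118,.002)); print(list(zip(e.round(3),h)))
k=(r<.03)&(Q[:,2]>.085)&(Q[:,2]<.102); print(cv2.minEnclosingCircle(Q[k][:,:2].astype(np.float32)*1000),np.median(Q[k,2]))
```

```text
1.5 M -0.147 sd 0.033 [-0.6 -1.   9.7] 35.2
37.1417
[(np.float64(0.05), np.int64(16)), (np.float64(0.052), np.int64(42)), (np.float64(0.054), np.int64(853)), (np.float64(0.056), np.int64(274)), (np.float64(0.058), np.int64(38)), (np.float64(0.06), np.int64(107)), (np.float64(0.062), np.int64(2)), (np.float64(0.064), np.int64(0)), (np.float64(0.066), np.int64(7)), (np.float64(0.068), np.int64(40)), (np.float64(0.07), np.int64(40)), (np.float64(0.072), np.int64(39)), (np.float64(0.074), np.int64(49)), (np.float64(0.076), np.int64(32)), (np.float64(0.078), np.int64(38)), (np.float64(0.08), np.int64(44)), (np.float64(0.082), np.int64(42)), (np.float64(0.084), np.int64(48)), (np.float64(0.086), np.int64(48)), (np.float64(0.088), np.int64(68)), (np.float64(0.09), np.int64(108)), (np.float64(0.092), np.int64(504)), (np.float64(0.094), np.int64(1689)), (np.float64(0.096), np.int64(56)), (np.float64(0.098), np.int64(26)), (np.float64(0.1), np.int64(30)), (np.float64(0.102), np.int64(24)), (np.float64(0.104), np.int64(28)), (np.float64(0.106), np.int64(30)), (np.float64(0.108), np.int64(43)), (np.float64(0.11), np.int64(52)), (np.float64(0.112), np.int64(325)), (np.float64(0.114), np.int64(86))]
((503.4206237792969, 125.16937255859375), 23.0726318359375) 0.0944700705484581
```

View pics/mid.png

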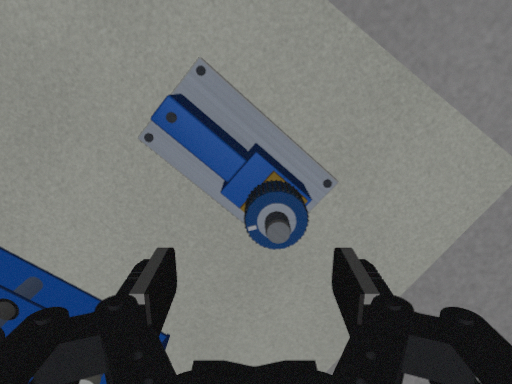

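The collar has come down 12 mm and its top is at 0.0943 m. The foot top appears at about 0.0605 m, which suggests it is already on the gauge. I'll compare collar-to-foot distances before and after from the stored clouds.

Run:
```python
from turn import *
n=np.array([us[1],-us[0]])
def meas(lab,p,W,f,c):
    Q=W.reshape(-1,3); C=p.reshape(-1,3).astype(int); r=np.hypot(*(Q[:,:2]-rod).T)
    col=(r<.021)&(r>.011)&(abs(Q[:,2]-c)<.004); g=(C[:,0]>C[:,2]+10)&(r<.035)&(abs(Q[:,2]-f)<.006)
    d=(Q[:,:2]-rod); t=d@n; s=d@us; ga=(s>-.036)&(s<-.027)&(abs(t)<.018)&(abs(Q[:,2]-.055)<.004)
    print(lab,'collar',np.median(Q[col,2]),col.sum(),'foot',np.median(Q[g,2]),Q[g,2].std(),g.sum(),'gauge',np.median(Q[ga,2]) if ga.any() else None)
for f in('stand','h'):
    a=np.load(f'/tmp/w_{f}.npz'); meas(f,a['p'],a['W'],.0705,.1064)
for k in range(2):
    p,d,W=snap("wrist"); meas('now',p,W,.0605,.0943)
```

```text
stand collar 0.10624701502436146 1272 foot 0.07074702411875139 0.0009497994975884917 35 gauge None
h collar 0.10636503775688189 2198 foot 0.07056229037048523 0.000729845448090549 77 gauge 0.05554487416263951
now collar 0.09456196990883353 1792 foot 0.06033864875443257 0.001235485734738615 157 gauge 0.055537618601643524
now collar 0.09451722758966186 1791 foot 0.060354076160523906 0.0013185790276297135 158 gauge 0.05563340155308255
```

Collar-to-foot distance has shrunk from 35.65 to 34.2 mm, and foot minus gauge is about 5 mm. So the foot is on the gauge, compressed about 1.5 mm (about 15 N), with contact near 1.3 rad. The moments I read after each stop were overshoot recoil, so they misled me. I'll regrip, back off, and approach again slowly to feel it properly.

```bash
cat > t2.py <<'E'
from turn import *
def go(st,d,rate):
    st['th']-=d; st['z']-=.008*d; st['a']+=d
    manip.line_to([*rod,st['z']],down(st['th']),feed=.008*rate)
    m=[]
    for _ in range(4): m.append(sensors.current_moment()[2]); manip.pause(.01)
    json.dump(st,open('st2.json','w'))
    q=R.from_quat(sensors.current_tool_rot()).as_matrix()
    print(round(st['a'],3),'M',np.round(m,3),np.mean(m).round(3),'lag',round(np.arctan2(q[1,0],q[0,0])-st['th'],4),'Fz',round(sensors.current_force()[2],1),round(sensors.current_t(),1))
E
python3 - <<'E'
from t2 import *
manip.line_to([*rod,.11],feed=.2); manip.line_to([*rod,.0625],feed=.12,max_force=15)
m0=sensors.current_moment()[2]; z=float(sensors.current_position()[2]); grip(0)
st=dict(th=2.2,z=z,a=1.5); print('m0',m0,z,sensors.current_moment()[2],sensors.current_t())
go(st,-.15,.3); go(st,-.15,.3)
for i in range(3): go(st,.05,.12)
E
```

```text
m0 0.015721969677925187 0.06319515164718598 -0.017338716993347346 38.65
1.35 M [-0.147 -0.088 -0.051 -0.099] -0.096 lag 0.0009 Fz 7.1 39.5
1.2 M [-0.085 -0.066 -0.154 -0.082] -0.097 lag 0.0011 Fz 8.0 40.0
1.25 M [-0.109 -0.171 -0.079 -0.089] -0.112 lag 0.0009 Fz 7.1 40.4
1.3 M [-0.134 -0.142 -0.145 -0.16 ] -0.145 lag 0.0008 Fz 6.7 40.7
1.35 M [-0.167 -0.162 -0.177 -0.16 ] -0.166 lag 0.0008 Fz 8.0 41.0
```

Moments read at rest carry no usable contact signal. I'll set 1.415 rad from the vision-derived contact point (1.29 ± 0.03 rad) plus 0.125 rad. Then I'll release and check the spring compression from the same viewpoint as the earlier uncompressed picture.

Run:
```python
from t2 import *
st=json.load(open('st2.json'))
go(st,.065,.12); 
grip(.07)
manip.line_to([*rod,.15],feed=.2)
manip.goto(at(-.115,.2),down(A-np.pi/2)); manip.pause(.2); print(sensors.current_t())
n=np.array([us[1],-us[0]])
def m(p,W,c,f):
    Q=W.reshape(-1,3); C=p.reshape(-1,3).astype(int); d=Q[:,:2]-rod; r=np.hypot(*d.T); t=d@n; s=d@us
    col=(r<.021)&(r>.011)&(abs(Q[:,2]-c)<.004); g=(C[:,0]>C[:,2]+10)&(r<.035)&(abs(Q[:,2]-f)<.004)
    ga=(s>-.036)&(s<-.027)&(abs(t)<.018)&(abs(Q[:,2]-.055)<.004)
    return [np.median(Q[k,2])*1000 for k in(col,g,ga)]+[g.sum()]
a=np.load('/tmp/w_h.npz'); print('before',m(a['p'],a['W'],.1064,.0705))
X=[]
for i in range(5):
    p,d,W=snap("wrist"); X.append(m(p,W,.0951,.0603))
X=np.array(X); print(X.round(2)); print('mean',X.mean(0),'collar-foot',(X[:,0]-X[:,1]).mean())
Q=W.reshape(-1,3); t=(Q[:,:2]-rod)@n; s=(Q[:,:2]-rod)@us; k=(abs(Q[:,2]-.055)<.005)&(abs(t)<.03)&(s>-.14)&(s<.05); print('gauge end',np.percentile(s[k],.3))
save(p[:200,150:350],'fin.png'); c=p[:190,180:330]; save(cv2.resize(c,None,fx=3,fy=3,interpolation=cv2.INTER_CUBIC),'fin.png')
```

```text
1.415 M [-0.113 -0.122 -0.156 -0.111] -0.125 lag 0.0007 Fz 8.9 41.4
43.9333
before [np.float64(106.36503775688189), np.float64(70.56229037048523), np.float64(55.54487416263951), np.int64(77)]
[[95.2  60.54 55.56 74.  ]
 [95.2  60.14 55.6  75.  ]
 [95.15 60.28 55.54 76.  ]
 [95.2  60.33 55.48 79.  ]
 [95.2  60.32 55.49 78.  ]]
mean [95.19076358 60.32173126 55.53235523 76.4       ] collar-foot 34.869032323338715
gauge end -0.11363218540662509
```

View pics/fin.png

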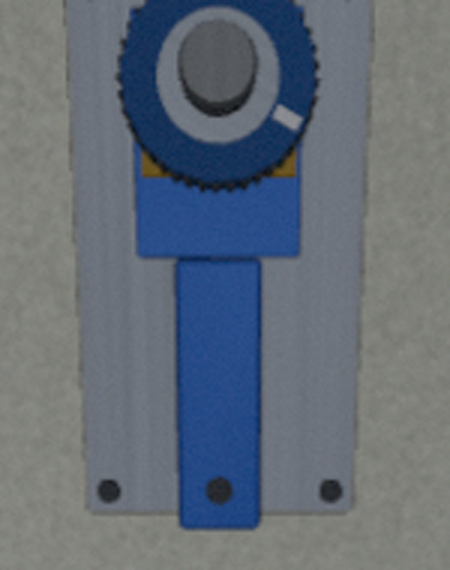

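```bash
python3 -c "
from h import *
manip.sign_off(); print(sensors.current_t())"
```

```text
the job is handed in; nothing more can be done
the job is handed in; nothing more can be done
```

The blue gauge is home round the rod, flat on the base, and nipped at an estimated 9–11 N. That figure comes from depth images, not from feel. I handed the job in at about 44 s of the 67 s allowed. The gripper was open and clear of everything, and I did not touch the white gauge, the tube rack or the bottle.

**Gauge seating**
- Two pushes with the gauge in the grip, both stopped by the force limit, ended at the same spot. A push on the handle end stopped with that end 114.3 mm from the rod axis; fully home is 114 mm.
- The last picture puts the handle end at 113.6 mm, the gauge top at 55.5 mm (55 mm expected) and the foot on the gauge. The 0.7 mm difference is about the measuring error.

**Nip force**
- I turned the collar clockwise and left it at about 1.4 rad in total. The foot met the gauge at about 1.29 rad.
- Collar-to-foot distance went from 35.8 mm to 34.9 mm, a spring compression of 0.9–1.1 mm. The uncertainty is about ±3 N.

**Checks that failed or disagreed**
- I could not feel the contact: the moments read after each step were dominated by the arm's recoil and showed no clear rise.
- Because of that, the first stroke went too far, to 1.5 rad. By vision that was about 15–17 N, still under 25 N. I backed off to 1.2 rad and turned clockwise again to the final setting.

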